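# Clear the cured resin from the clamping rail

### The job

A lump of cured resin is lodged in the T-slot of one of the two clamping rails, with the scraper standing in the same slot behind it. Push that scraper along the slot so that it drives the lump out of the open end into the catch tray, without the gripper or arm touching the lump. Leave the scraper standing upright in the slot and let go of it, and leave the clamp stop in the other rail where it is.

Things in the scene. Friction and masses are not known exactly. Their poses are not given: they have to be found in the camera images.
- scraper_grip (a point): T-slot scraper: upright square wooden handle 26 x 26 mm, 60 mm tall, on a steel collar 44 (along slot) x 36 x 6 mm just above the rail. Point: handle centre, half-way up. x along the slot to the open end, z up, handle faces square to them. Its T-foot is captive under the slot lips, reaches 23 mm ahead of and behind the handle axis, slides easily, about 3 mm play each side. 0.3 kg.
- scrap: Lump of dark amber cured resin in the slot ahead of the scraper: block 30 x 30 x 11 mm with a ridge 24 mm long, 13 wide, 9 high on top that shows in the slot's mouth; 20 mm high in all, its top 2 mm below the rail's top. Origin at its centre. About 30 g; slides easily when the scraper's foot pushes it.
- slot_end (a point): Open end of the lump's slot: middle of the slot floor at the rail's end. x points out of the slot over the tray, z up. Aluminium rail 240 x 60 mm, top 22 mm above this point, mouth 18 mm wide. Tray beyond the end: 90 long, 84 wide, floor 25 mm below, rim 14 below. The lump falls once the foot's front is 0 to 20 mm past the end; the scraper starts to tip out if its handle's axis passes the end.
- stop_center (a point): Bystander: squat clamp stop standing loose in the other, identical, nearly parallel rail about 136 mm to one side: aluminium block 50 (along slot) x 44 x 20 mm under a round black knob 36 mm wide; top 46 mm above its rail. Point: centre of the block. It slides easily if touched.

How it is judged:
By the outcome, as a careful person would: the job done as asked, in the order asked, and still so for the second after the job is handed in, with the robot touching nothing.
It also fails if it takes over 38 s, if anything falls off the work surface, if the arm or the gripper's body presses on something with over 40 N, if the wrist force passes 120 N, or if a joint passes its speed limit or range.

### The arm

A 6-joint arm with a two-finger parallel gripper is mounted at the origin on the work surface. World frame = base frame: x ahead of the robot, y to its left, z up, the work surface at z = 0. Lengths are in m, angles in rad, forces in N, time in s.
With the tool pointing down it reaches from about 0.375 to 0.9 m from the base axis. Payload 3.1 kg.
Tool frame: the origin (TCP) lies on the centre line of the jaws, within the pads' length; the fingertips stand robot.tip_reach ahead of it and the grasp point (between the pads) lies 8 mm behind it (robot.tip_reach is the distance from the TCP to the fingertips, in m); z points along the fingers, y is the line along which they close (so a half turn about z gives the same grasp; the last joint's range is limited). The gripper opens to 87 mm and grips with 3 to 60 N. Pads are 19 mm wide; open, the fingers measure 117 mm over their backs; the gripper's body (75 mm by 190 mm) begins 51 mm behind the grasp point.
Start: joints at [-1.464, 0.527, 1.433, -0, 1.181, -0.178], TCP at [0.176, -0.6, 0.234] pointing down, gripper open.
Joint ranges: [-3.08, 3.08], [-0.75, 2.2], [0.22, 2.44], [-1.43, 4.57], [0, 2.65], [-2.85, 2.85]. Speed limits (rad/s): [2.79, 2.79, 3.14, 3.14, 3.14, 3.14].

### API

Orientations are given as a unit quaternion [x, y, z, w].
In Python, from rig import robot gives the robot as it stands.
- The arm moves only by the tool jog_arm, never from a script. Its argument "motion" is one flat list of numbers, 7 for each row, row after row: the shift along the tool's x, y, z scaled (see below), then the turn, a rotation vector about the tool's x, y, z scaled (see below), then the gripper's target within -1 to 1 (shut at 1, half-way at 0, fully open at -1). In form: [x, y, z, rx, ry, rz, hand, x, y, z, rx, ry, rz, hand, ...]. A call has 1 to 12 rows; each row shifts and turns the commanded pose from where the row before left it, along the tool's axes as they then stand; what a row does not reach is not made up. The controller multiplies each number of a shift by 4 cm and each number of a turn by 4 degrees. A row lasts 1/8 s, in which the tool goes at most 62.5 mm and 10.7 degrees, less where a joint would pass 70% of its speed; a pose out of reach is approached as far as the arm can. A call with a number of a shift or a turn outside -1 to 1 is refused whole. A call with a gripper value outside its range is refused whole. The fingers move at their own pace and stop on an object; "grip_force" is the grip in N (left out, the last holds). Time passes only in rows, so rows that do not move let the fingers close. It gives the time, the measured TCP pose, the force, the opening and the grip force at its end, in the units of the state.
- robot.get_obs(): the state, without advancing time (a new reading comes with each control period).
- robot.camera(name): name is "scene" or "top" or "wrist"; returns the picture (384x512x3 uint8, blue, green, red); there is no depth.
- robot.calibration(name): a dict with "fx", "fy", "cx", "cy" (pixels), "R" (3x3) and "t" (3): a world point X has camera coordinates R X + t; the wrist camera has in their place "T_tool_cam" (4x4, takes a point from camera to tool coordinates, whose origin is the TCP and whose axes are the flange's). Camera axes: x right, y down, z forward; pixel columns grow to the right and rows downward; lengths in m; the calibration is good to about 2 mm. The wrist camera is an equidistant fisheye: a pixel r from the principal point sees the ray r / f radians off the axis. A picture is of the moment at which its call begins: read the wrist's pose just before it. calibration takes no time and is no camera call.
- robot.hand_in(): hands the job in; it is judged then, once.
The state is a dict: "time": time; "q": joint angles; "joint_velocities": joint speeds; "joint_torque": joint torques, N m; "position": TCP position; "tool_rot": TCP orientation; "ft_force": force on the tool from outside, world axes, zero at the start; "moment": the same for the moment, N m; "grip_width": finger opening in m; "grip_force": force on a finger pad.
Only numpy, scipy, OpenCV 4.12 (cv2) and the standard library are available. Lean on these libraries where they do the work, as an engineer would, in place of code of your own. Each camera call takes 0.05 s, during which the arm holds its last target. There are 200 camera calls.

## Working session

There is one attempt and no reset: what is moved stays moved. The work goes in short steps, Python scripts to look and compute and a tool call to move; the robot and the scene stay as the last step left them, time stands still between calls to the robot, and variables do not carry over. Pictures are saved under pics/ and viewed, at most 10 in all, crops included, and the job is handed in when it is done.

Besides the shell and the picture viewer there is one more tool, called after "Emit:" by a JSON object that holds its "api" and its "payload". jog_arm: Moves the arm, as the interface text tells. Shifts and turns lie within -1 to 1; 1 stands for 4 cm of shift or 4 degrees of turn. Its arguments: {"type":"object","properties":{"motion":{"type":"array","items":{"type":"number"}},"grip_force":{"type":"number"}},"required":["motion"]}

```bash
mkdir -p pics; ls; python3 - <<'E'
from rig import robot
import cv2,numpy as np
print(robot.get_obs()); print(robot.tip_reach)
for n in("scene","top","wrist"):
    print(n,robot.calibration(n)); cv2.imwrite(f"pics/{n}0.png",robot.camera(n))
a=cv2.imread("pics/scene0.png");b=cv2.imread("pics/top0.png")
cv2.imwrite("pics/both0.png",cv2.resize(np.vstack([a,b]),(800,1200))[:, :])
E
```

```text
pics
{'time': 0.0, 'q': array([-1.46446299e+00,  5.28485377e-01,  1.43391624e+00, -2.97687821e-05,
        1.18140138e+00, -1.78488360e-01]), 'joint_velocities': array([-0.00084937, -0.00159665,  0.00053898, -0.00091175,  0.00260679,
       -0.00109765]), 'joint_torque': array([-1.31337394e-03, -4.40044248e+01, -1.76594388e+01,  6.30971580e-02,
        5.84039243e-02, -1.62242432e-04]), 'position': array([ 0.17556599, -0.59908279,  0.23255538]), 'tool_rot': array([ 9.89875293e-01,  1.41935489e-01,  2.61083323e-05, -1.10495056e-03]), 'ft_force': array([0.69793646, 0.40410123, 0.36183031]), 'moment': array([ 0.02862272, -0.00686216,  0.02046951]), 'grip_force': 0.0, 'grip_width': 0.08707097491690587}
0.011
scene {'fx': 404.2145264253138, 'fy': 404.2145264253138, 'cx': 259.2433176762231, 'cy': 192.94605715893076, 'R': array([[ 0.73981352,  0.67281092,  0.00119554],
       [ 0.53159109, -0.5834391 , -0.61401118],
       [-0.4124159 ,  0.45488931, -0.78929642]]), 't': array([-0.44096315, -0.21531424,  0.95879433])}
top {'fx': 469.17810039327634, 'fy': 469.17810039327634, 'cx': 251.45890675630423, 'cy': 192.4488954528741, 'R': array([[-0.02515961, -0.99819764, -0.0544836 ],
       [-0.98828607,  0.03304211, -0.14899285],
       [ 0.15052457,  0.05009678, -0.98733615]]), 't': array([0.0814228 , 0.5476431 , 0.71908553])}
wrist {'fx': 297.3186396354542, 'fy': 297.3186396354542, 'cx': 258.674806953778, 'cy': 192.1754014724087, 'T_tool_cam': array([[-3.24691947e-04, -9.70302280e-01, -2.41895389e-01,
         6.48421286e-02],
       [ 9.99999895e-01, -3.93391023e-04,  2.35706410e-04,
        -6.22725284e-04],
       [-3.23865942e-04, -2.41895287e-01,  9.70302306e-01,
        -1.50702493e-01],
       [ 0.00000000e+00,  0.00000000e+00,  0.00000000e+00,
         1.00000000e+00]])}
```

View pics/top0.png

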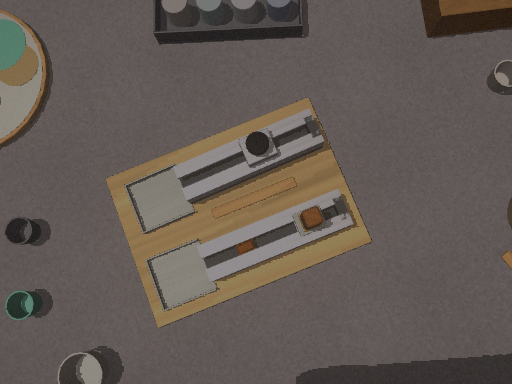

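View pics/scene0.png

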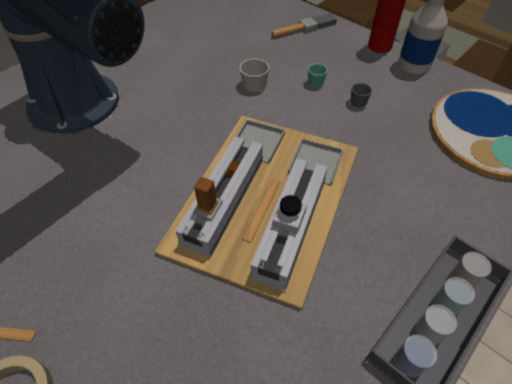

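The top view shows the scraper handle at about (312,217), the lump at (246,247) and the rail's open end near (205,262). The stop is at (257,145). In the scene view the handle is at (206,194) and the lump at (232,169). I'll enlarge both to read the corners.

```bash
python3 - <<'E'
import cv2,numpy as np
a=cv2.imread("pics/scene0.png")[125:260,165:285];b=cv2.imread("pics/top0.png")[180:295,190:365]
a=cv2.resize(a,None,fx=4,fy=4,interpolation=cv2.INTER_CUBIC)
b=cv2.resize(b,None,fx=4,fy=4,interpolation=cv2.INTER_CUBIC)
cv2.imwrite("pics/ca.png",np.clip(a*1.4,0,255));cv2.imwrite("pics/cb.png",np.clip(b*1.4,0,255))
E
```

```text
[ WARN:0@0.022] global loadsave.cpp:1063 imwrite_ Unsupported depth image for selected encoder is fallbacked to CV_8U.
```

View pics/ca.png

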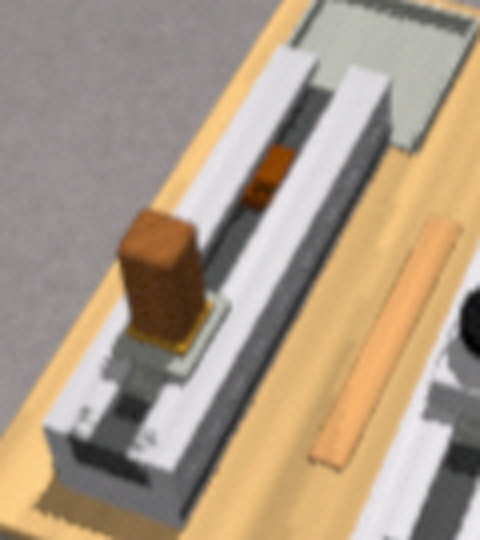

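View pics/cb.png

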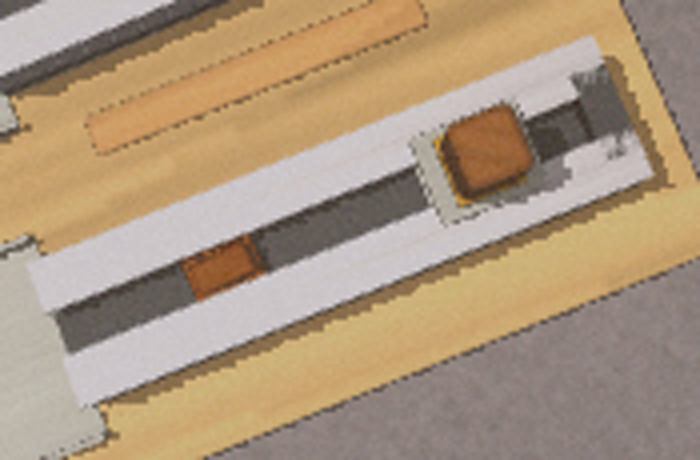

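The crops give the rail-top corners, lump ridge and handle top in both views. In the top crop the open end is at (28,265)/(80,406), the back end at (598,40)/(655,175) and the handle top at (487,146). In the scene crop they are at (390,82)/(288,45), (175,468)/(45,428) and (160,235). I'll triangulate these.

```bash
cat > h.py <<'E'
from rig import robot
import cv2,numpy as np
from scipy.spatial.transform import Rotation as Rot
def K(c): return np.array([[c['fx'],0,c['cx']],[0,c['fy'],c['cy']],[0,0,1]])
def ray(name,p):
    c=robot.calibration(name); d=c['R'].T@np.linalg.inv(K(c))@[*p,1]
    return -c['R'].T@c['t'],d
def plane(name,p,z):
    o,d=ray(name,p); return o+d*(z-o[2])/d[2]
def tri(p,q):
    P=[K(c)@np.c_[c['R'],c['t']] for c in map(robot.calibration,("top","scene"))]
    X=cv2.triangulatePoints(*P,np.array(p,float).reshape(2,1),np.array(q,float).reshape(2,1))[:,0]; return X[:3]/X[3]
E
python3 - <<'E'
from h import *
np.set_printoptions(precision=4,suppress=True)
T=lambda u,v:(190+u/4-.4,180+v/4-.4); S=lambda u,v:(165+u/4-.4,125+v/4-.4)
pts=dict(oL=((80,406),(288,45)),oR=((28,265),(390,82)),bL=((655,175),(45,428)),bR=((598,40),(175,468)),handletop=((487,146),(160,235)),lump=((226,267),(271,173)))
X={}
for k,(a,b) in pts.items():
    X[k]=tri(T(*a),S(*b)); print(k,X[k])
n=np.linalg.norm
print(n(X['oL']-X['oR']),n(X['bL']-X['bR']),n(X['oL']-X['bL']),n(X['oR']-X['bR']))
z=np.mean([X[k][2] for k in('oL','oR','bL','bR')]);
P={k:plane('top',T(*pts[k][0]),z) for k in('oL','oR','bL','bR')}
print(z,P, n(P['oL']-P['oR']),n(P['oL']-P['bL']))
e=(P['oL']+P['oR'])/2;d=e-(P['bL']+P['bR'])/2;d/=n(d);print('end',e,'dir',d,np.degrees(np.arctan2(d[1],d[0])))
h=plane('top',T(487,146),z+.068);l=plane('top',T(226,267),z-.002)
s=np.array([-d[1],d[0],0])
for k,q in(('handle',h),('htri',X['handletop']),('lump',l)): print(k,q,'along',(q-e)@d,'side',(q-e)@s)
st=plane('top',(257,143),z+.046);print('stop',st,(st-e)@d,(st-e)@s)
o=robot.get_obs();print(Rot.from_quat(o['tool_rot']).as_matrix(),o['time'])
E
```

```text
oL [0.4112 0.1338 0.0619]
oR [0.4651 0.1528 0.0592]
bL [ 0.4936 -0.0924  0.0607]
bR [ 0.5476 -0.0718  0.0637]
handletop [ 0.5    -0.0232  0.129 ]
lump [0.4619 0.0745 0.0556]
0.05723004180243963 0.05787552377240424 0.2407419432777862 0.23940082650801142
0.06137178168320481 {'oL': array([0.4103, 0.1328, 0.0614]), 'oR': array([0.4652, 0.1527, 0.0614]), 'bL': array([ 0.4933, -0.0926,  0.0614]), 'bR': array([ 0.547 , -0.0735,  0.0614])} 0.058350793283582 0.24023015963333413
end [0.4378 0.1428 0.0614] dir [-0.3425  0.9395  0.    ] 110.02892910137275
handle [ 0.4999 -0.0232  0.1294] along -0.1772199174360933 side -0.001533165510300243
htri [ 0.5    -0.0232  0.129 ] along -0.1772575572552565 side -0.0015622995288505819
lump [0.4624 0.0751 0.0594] along -0.0720502219504508 side 6.741848572541865e-05
stop [0.6152 0.0518 0.1074] -0.1462341320552097 -0.13555101728143268
[[ 0.9597  0.281  -0.0002]
 [ 0.281  -0.9597  0.0017]
 [ 0.0003 -0.0016 -1.    ]] 0.15
```

The checks pass: rail 58 x 240 mm, rail top z≈0.061, handle top z≈0.129 and lump top about 2 mm below the rail. The tool only needs about +3.7° world yaw for its jaws to close along the slot, so I'm starting the approach high.

Emit:
{"api": "jog_arm", "payload": {"motion": [0, 0, 0, 0, 0, -0.93, -1, 0.9, -0.77, 0, 0, 0, 0, -1, 0.9, -0.77, 0, 0, 0, 0, -1, 0.9, -0.77, 0, 0, 0, 0, -1, 0.9, -0.77, 0, 0, 0, 0, -1, 0.9, -0.77, 0, 0, 0, 0, -1, 0.9, -0.77, 0, 0, 0, 0, -1, 0.9, -0.77, 0, 0, 0, 0, -1, 0.9, -0.77, 0, 0, 0, 0, -1, 0.9, -0.77, 0, 0, 0, 0, -1, 0.9, -0.77, 0, 0, 0, 0, -1, 0, 0, 0, 0, 0, 0, -1], "grip_force": 20}}

```text
time: 1.65
position: [0.4088, -0.1842, 0.2334]
tool_rot: [0.984, 0.177, -0.0, -0.001]
ft_force: [-0.1, -0.1, 0.5]
grip_width: 0.0867
grip_force: 0.0
```

```bash
cat >> h.py <<'E'
E0=np.array([.4378,.1428,.0614]);D=np.array([-.3425,.9395,0]);S=np.array([-.9395,-.3425,0])
def to(p):
    o=robot.get_obs();R=Rot.from_quat(o['tool_rot']).as_matrix()
    print('t',o['time'],'pos',o['position'],'yaw x',np.degrees(np.arctan2(R[1,0],R[0,0])),'tilt',R[:,2],'f',o['ft_force'],'w',o['grip_width'],o['grip_force'])
    print('along',(o['position']-E0)@D,'side',(o['position']-E0)@S,'rows',R.T@(np.array(p)-o['position'])/.04)
E
python3 -c "
from h import *
np.set_printoptions(precision=4,suppress=True)
to([.5,-.0232,.17])"
```

```text
t 1.65 pos [ 0.4088 -0.1842  0.2334] yaw x 20.333598074365383 tilt [-0.0006  0.001  -1.    ] f [-0.1273 -0.1496  0.5087] w 0.08674298410574299 0.0
along -0.29730847208385647 side 0.1392737490295992 rows [ 3.5377 -2.9806  1.5881]
```

Emit:
{"api": "jog_arm", "payload": {"motion": [0.9, -0.75, 0.4, 0, 0, 0, -1, 0.9, -0.75, 0.4, 0, 0, 0, -1, 0.9, -0.75, 0.4, 0, 0, 0, -1, 0.84, -0.73, 0.39, 0, 0, 0, -1, 0, 0, 0, 0, 0, 0, -1, 0, 0, 0, 0, 0, 0, -1]}}

```text
time: 2.4
position: [0.5002, -0.0276, 0.1699]
tool_rot: [0.985, 0.174, -0.0, 0.0]
ft_force: [-0.3, -0.0, -0.0]
grip_width: 0.0873
grip_force: 0.0
```

```bash
python3 -c "
from h import *
np.set_printoptions(precision=4,suppress=True)
to([.5,-.0232,.096])
cv2.imwrite('pics/w1.png',robot.camera('wrist'))"
```

```text
t 2.4 pos [ 0.5002 -0.0276  0.1699] yaw x 20.02977603386636 tilt [-0.0006 -0.0005 -1.    ] f [-0.3416 -0.0426 -0.0387] w 0.08727686478826774 0.0
along -0.1814375036001388 side -0.0003216696108002786 rows [ 0.0328 -0.1049  1.8469]
```

View pics/w1.png

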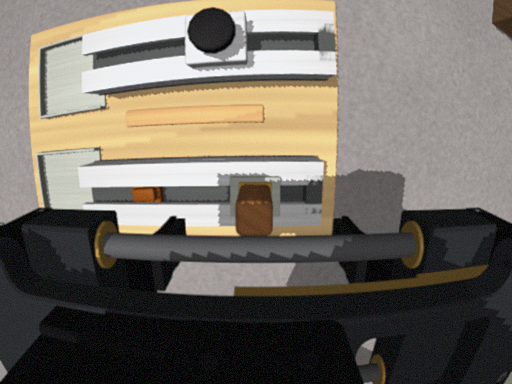

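The wrist view shows the handle at (255,210), midway between the fingers, and the rail running level across the image, so the yaw matches. The lump is ahead at (148,194). I'll go down and grip.

Emit:
{"api": "jog_arm", "payload": {"motion": [0.03, -0.1, 0.4, 0, 0, 0, -1, 0, 0, 0.5, 0, 0, 0, -1, 0, 0, 0.5, 0, 0, 0, -1, 0, 0, 0.45, 0, 0, 0, -1, 0, 0, 0, 0, 0, 0, -1, 0, 0, 0, 0, 0, 0, 0.5, 0, 0, 0, 0, 0, 0, 0.5, 0, 0, 0, 0, 0, 0, 0.5, 0, 0, 0, 0, 0, 0, 0.5, 0, 0, 0, 0, 0, 0, 0.5, 0, 0, 0, 0, 0, 0, 0.5], "grip_force": 20}}

```text
time: 3.82
position: [0.5002, -0.0223, 0.0959]
tool_rot: [0.985, 0.174, -0.0, -0.0]
ft_force: [-0.7, 0.6, -0.0]
grip_width: 0.035
grip_force: 0.0
```

```bash
python3 -c "
from h import *
np.set_printoptions(precision=4,suppress=True)
to(E0-.011*D-.0015*S+[0,0,.096-E0[2]])"
```

```text
t 3.825 pos [ 0.5002 -0.0223  0.0959] yaw x 20.05219962473003 tilt [-0.0001  0.     -1.    ] f [-0.6673  0.5662 -0.0172] w 0.03498057134102622 0.0
along -0.17651716557630565 side -0.002088302043600566 rows [-0.0131 -4.138  -0.0016]
```

Emit:
{"api": "jog_arm", "payload": {"motion": [0, 0, 0, 0, 0, 0, 1, 0, 0, 0, 0, 0, 0, 1, 0, 0, 0, 0, 0, 0, 1, 0, 0, 0, 0, 0, 0, 1, 0, 0, 0, 0, 0, 0, 1], "grip_force": 20}}

```text
time: 4.45
position: [0.5002, -0.0224, 0.0959]
tool_rot: [0.985, 0.174, -0.0, -0.0]
ft_force: [-0.4, -0.7, -3.7]
grip_width: 0.0256
grip_force: 20.0
```

The grip holds: width 26 mm at 20 N. Now the first part of the push.

Emit:
{"api": "jog_arm", "payload": {"motion": [0, -0.1, 0, 0, 0, 0, 1, 0, -0.2, 0, 0, 0, 0, 1, 0, -0.2, 0, 0, 0, 0, 1, 0, -0.2, 0, 0, 0, 0, 1, 0, -0.2, 0, 0, 0, 0, 1, 0, -0.2, 0, 0, 0, 0, 1, 0, -0.2, 0, 0, 0, 0, 1, 0, -0.2, 0, 0, 0, 0, 1, 0, -0.2, 0, 0, 0, 0, 1, 0, -0.2, 0, 0, 0, 0, 1, 0, -0.1, 0, 0, 0, 0, 1, 0, 0, 0, 0, 0, 0, 1]}}

```text
time: 5.95
position: [0.4727, 0.053, 0.0959]
tool_rot: [0.985, 0.174, -0.0, -0.0]
ft_force: [0.1, 0.6, -2.5]
grip_width: 0.026
grip_force: 20.0
```

```bash
python3 -c "
from h import *
np.set_printoptions(precision=4,suppress=True)
to(E0-.011*D-.0015*S+[0,0,.096-E0[2]])
cv2.imwrite('pics/w2.png',robot.camera('wrist'))"
```

```text
t 5.95 pos [0.4727 0.053  0.0959] yaw x 20.06789782822682 tilt [-0.0001  0.     -1.    ] f [ 0.13    0.6139 -2.4822] w 0.026037947894070868 19.999452838674188
along -0.09629416151231339 side -0.002034688699611208 rows [-0.0119 -2.1324 -0.0012]
```

View pics/w2.png

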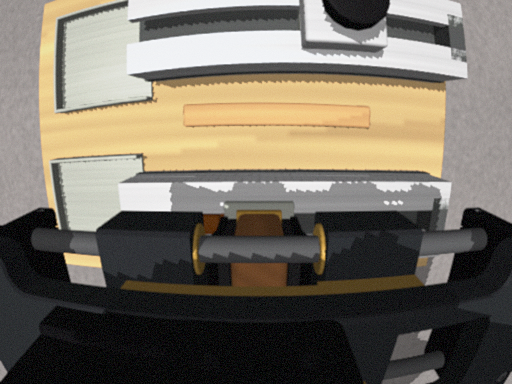

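The scraper stays gripped at (260,250) and is moving along the slot with the lump just ahead at (210,222). Forces are low, so I'll continue to the end.

Emit:
{"api": "jog_arm", "payload": {"motion": [0, -0.1, 0, 0, 0, 0, 1, 0, -0.2, 0, 0, 0, 0, 1, 0, -0.25, 0, 0, 0, 0, 1, 0, -0.25, 0, 0, 0, 0, 1, 0, -0.25, 0, 0, 0, 0, 1, 0, -0.25, 0, 0, 0, 0, 1, 0, -0.25, 0, 0, 0, 0, 1, 0, -0.2, 0, 0, 0, 0, 1, 0, -0.2, 0, 0, 0, 0, 1, 0, -0.1, 0, 0, 0, 0, 1, 0, -0.08, 0, 0, 0, 0, 1, 0, 0, 0, 0, 0, 0, 1]}}

```text
time: 7.5
position: [0.4436, 0.1328, 0.0959]
tool_rot: [0.985, 0.174, -0.0, 0.0]
ft_force: [0.5, 0.9, -3.8]
grip_width: 0.0259
grip_force: 20.0
```

```bash
python3 -c "
from h import *
np.set_printoptions(precision=4,suppress=True)
to(E0-.007*D-.0015*S+[0,0,.096-E0[2]])
a=robot.camera('scene')[90:230,160:300];b=robot.camera('top')[190:330,130:270]
cv2.imwrite('pics/e1.png',cv2.resize(cv2.convertScaleAbs(np.hstack([a,b]),alpha=1.4),(800,400),interpolation=cv2.INTER_CUBIC))"
```

```text
t 7.5 pos [0.4436 0.1328 0.0959] yaw x 20.043019267985976 tilt [-0. -0. -1.] f [ 0.5233  0.9188 -3.7697] w 0.025900155523723913 19.99942994909361
along -0.011350446144612997 side -0.002064005994185813 rows [-0.0141 -0.1088 -0.0014]
```

View pics/e1.png

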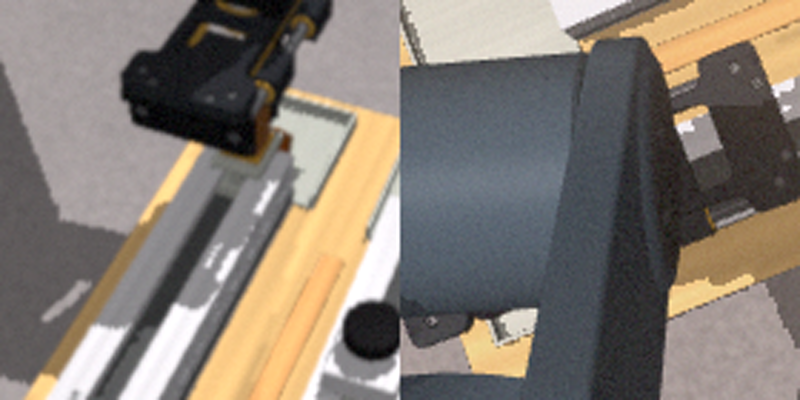

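```bash
python3 -c "
from h import *
np.set_printoptions(precision=4,suppress=True)
for z in(.06,.045,.03,.016):
  p=plane('scene',(259.8,140),z);print(z,p,(p-E0)@D,(p-E0)@S)
w=robot.camera('wrist')[150:330,60:330]
cv2.imwrite('pics/w3.png',cv2.resize(cv2.convertScaleAbs(w,alpha=1.4),(780,520),interpolation=cv2.INTER_CUBIC))"
```

```text
0.06 [0.4526 0.1592 0.06  ] 0.01032770856703107 -0.01956740037997107
0.045 [0.4425 0.1705 0.045 ] 0.02439497012786282 -0.013861815915329815
0.03 [0.4323 0.1817 0.03  ] 0.03846223168869469 -0.008156231450688547
0.016 [0.4228 0.1922 0.016 ] 0.05159167581213781 -0.0028310192836899653
```

View pics/w3.png

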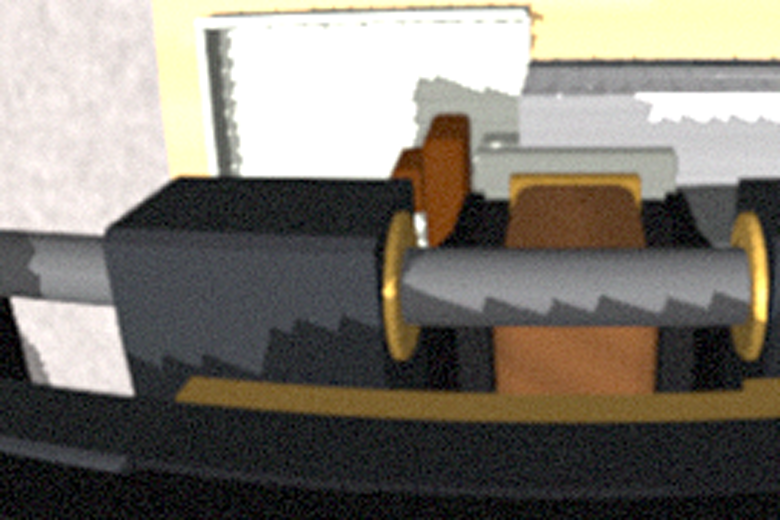

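The lump has tipped out. At (440,170) in the crop it stands on end against the scraper foot, ridge facing outward. I'll check its height and whether it rests on the tray floor.

```bash
cat >> h.py <<'E'
def wray(p):
    c=robot.calibration('wrist');T=c['T_tool_cam'];o=robot.get_obs();R=Rot.from_quat(o['tool_rot']).as_matrix()
    v=np.array([p[0]-c['cx'],p[1]-c['cy']])/c['fx'];r=np.linalg.norm(v)
    d=np.array([*(v/r*np.sin(r)),np.cos(r)])
    return o['position']+R@T[:3,3],R@T[:3,:3]@d
def wplane(p,z):
    o,d=wray(p);return o+d*(z-o[2])/d[2]
E
python3 -c "
from h import *
np.set_printoptions(precision=4,suppress=True)
C=lambda u,v:(60+u/2.889,150+v/2.889)
for n,q in(('topL',(432,117)),('topR',(469,117)),('ridge',(405,150)),('tray',(205,20)),('railcorner',(522,95))):
  for z in(.06,.045,.03,.0145):
    p=wplane(C(*q),z);print(n,z,round((p-E0)@D,4),round((p-E0)@S,4))"
```

```text
topL 0.06 0.021 -0.0217
topL 0.045 0.0236 -0.018
topL 0.03 0.0262 -0.0144
topL 0.0145 0.0288 -0.0106
topR 0.06 0.0126 -0.0217
topR 0.045 0.0145 -0.018
topR 0.03 0.0164 -0.0144
topR 0.0145 0.0183 -0.0106
ridge 0.06 0.0277 -0.0139
ridge 0.045 0.0308 -0.0097
ridge 0.03 0.0339 -0.0054
ridge 0.0145 0.0371 -0.001
tray 0.06 0.0748 -0.045
tray 0.045 0.0817 -0.0432
tray 0.03 0.0886 -0.0415
tray 0.0145 0.0957 -0.0396
railcorner 0.06 0.0006 -0.0267
railcorner 0.045 0.0015 -0.0235
railcorner 0.03 0.0024 -0.0202
railcorner 0.0145 0.0034 -0.0169
```

At z≈0.045 the lump's top edge lies at side −18 mm, which fits its 30 mm half-width, and it is 9–11 mm thick. So it stands on its front face on the tray floor, with its centre about 1 cm below the slot floor, about 2 mm clear of the foot. I'll release, lift straight up and check.

Emit:
{"api": "jog_arm", "payload": {"motion": [0, 0, 0, 0, 0, 0, 0, 0, 0, 0, 0, 0, 0, 0, 0, 0, 0, 0, 0, 0, 0, 0, 0, 0, 0, 0, 0, 0, 0, 0, 0, 0, 0, 0, 0, 0, 0, -0.2, 0, 0, 0, 0, 0, 0, -0.5, 0, 0, 0, 0, 0, 0, -0.7, 0, 0, 0, 0, 0, 0, -0.9, 0, 0, 0, 0, 0, 0, -0.9, 0, 0, 0, 0]}}

```text
time: 8.9
position: [0.4433, 0.1328, 0.2255]
tool_rot: [0.985, 0.174, 0.0, -0.0]
ft_force: [0.6, -0.1, 0.0]
grip_width: 0.0436
grip_force: 0.0
```

Emit:
{"api": "jog_arm", "payload": {"motion": [-0.5, 0.9, -0.5, 0, 0, 0, 0, -0.5, 1, 0, 0, 0, 0, 0, -0.5, 1, 0, 0, 0, 0, 0, -0.5, 1, 0, 0, 0, 0, 0, -0.3, 1, 0, 0, 0, 0, 0, 0, 1, 0, 0, 0, 0, 0, 0, 1, 0, 0, 0, 0, 0, 0, 0, 0, 0, 0, 0, 0]}}

```text
time: 9.9
position: [0.4531, -0.1609, 0.2446]
tool_rot: [0.985, 0.172, 0.001, 0.001]
ft_force: [-0.4, 0.3, 0.2]
grip_width: 0.0434
grip_force: 0.0
```

```bash
python3 -c "
from h import *
np.set_printoptions(precision=4,suppress=True)
to(E0)
a=robot.camera('scene')[100:300,160:360];b=robot.camera('top')[100:300,130:330]
cv2.imwrite('pics/f1.png',cv2.resize(cv2.convertScaleAbs(np.hstack([a,b]),alpha=1.4),(800,400),interpolation=cv2.INTER_CUBIC))"
```

```text
t 9.9 pos [ 0.4531 -0.1609  0.2446] yaw x 19.84957296172803 tilt [ 0.0023 -0.0018 -1.    ] f [-0.4304  0.2655  0.2178] w 0.04338273895777435 0.0
along -0.2905489824242823 side 0.08964319912810864 rows [ 2.2112 -7.2823  4.5641]
```

View pics/f1.png

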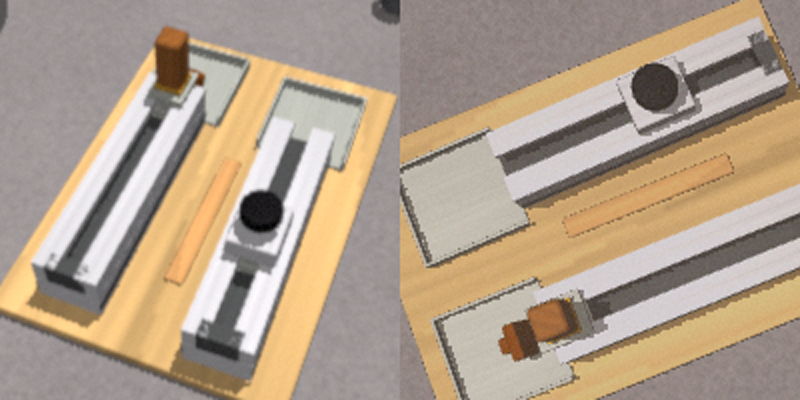

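The final picture shows the scraper upright and free at the rail's end, at (548,318). The lump is in the tray at (518,340), and the stop's knob hasn't moved: full-image pixel (257,143), the same as at the start. Handing in.

```bash
python3 -c "
from rig import robot
print(robot.hand_in())"
```

```text
the job is handed in; nothing more can be done
None
```

The job is handed in after about 10 s of robot time: the lump is in the catch tray, standing on end close to the scraper's foot; the scraper is released and upright in the slot; and the clamp stop hasn't moved.

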